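# Take a field reading over the coil

## Task

Set up the field meter by pressing its three keys fully, one at a time and letting each come back up: first the large round key, then the square key, then the small round key. Then draw the pickup probe out of its sloping holder and turn it level, and finish while still holding it in the gripper, quite still, with its tip above the middle of the open top of the coil, a few centimetres over the rim. Do not touch the coil with anything, and leave the tape roll, the screwdriver and the jar where they are.

Things in the scene. Friction and masses are not known exactly. Their poses are not given: they have to be found in the camera images.
- probe: Pickup probe, a cordless wand 205 mm long, about 140 g: square black handle 26 x 26 x 130 mm, then a round grey stem 14 mm thick, 75 mm long, with a white end. Origin on the centre line where they meet; +x runs along it to the tip (handle x -130 to 0, stem 0 to 75 mm), y and z square to the handle's flats; mass centre near x = -50 mm. Level: its x axis is horizontal; heading and roll are free
- probe_tip (a point): End of the probe's stem, on the centre line, 75 mm from the probe's origin along its +x
- probe_grip (a point): Point on the handle's centre line, 95 mm behind the probe's origin (35 mm from the butt end), free of the holder at the start, about 142 mm above the bench. There the probe slopes 45 degrees, tip down, handle up, its y axis level: the handle's two y faces stand upright and can be pinched from above
- holder: Probe holder, fixed: a grey 45 degree chute on a dark base plate 150 (x) x 70 x 8 mm; origin at the centre of the underside. +x is downhill: the probe points to +x and down, its handle rises to -x. A closed sleeve 60 mm long (inside 19 x 18 mm, outside 27 wide) surrounds the stem; above it an open cradle 60 mm long, 38 mm wide, carries the front of the handle
- holder_mouth (a point): Centre of the upper mouth of the holder's sleeve, 75 mm above the bench; the probe's origin lies here at the start. The probe comes out only along its own slope, up and back towards the holder's -x, and is free after 75 mm of travel
- meter: The field meter, fixed to the bench: a flat grey box 110 (x) x 200 (y) x 30 mm high with a narrow display along its far side and three white keys in a row along its y. Origin at the centre of the underside
- key_big (a joint): Stroke of the large round key (34 mm in diameter); values: 0 = released, 0.006 m = fully down; a spring pushes it back, 1.5 N at the start of the stroke and 5 N fully down. It counts as pressed from 4 mm
- key_square (a joint): Stroke of the square key (26 x 26 mm); values: 0 = released, 0.006 m = fully down; a spring pushes it back, 1.5 N at the start of the stroke and 5 N fully down. It counts as pressed from 4 mm
- key_small (a joint): Stroke of the small round key (18 mm in diameter); values: 0 = released, 0.006 m = fully down; a spring pushes it back, 1.5 N at the start of the stroke and 5 N fully down. It counts as pressed from 4 mm
- key_big_top (a point): Centre of the top face of the large round key; 48 mm above the bench when released. It goes straight down into a collar whose top is 6 mm lower. The three keys stand 60 mm apart in a row, in an order that changes
- key_square_top (a point): Centre of the top face of the square key; 48 mm above the bench when released. It goes straight down into a collar whose top is 6 mm lower. The three keys stand 60 mm apart in a row, in an order that changes
- key_small_top (a point): Centre of the top face of the small round key; 48 mm above the bench when released. It goes straight down into a collar whose top is 6 mm lower. The three keys stand 60 mm apart in a row, in an order that changes
- coil: The coil, fixed to the bench: a red hourglass-shaped open former on a plywood disc (116 mm in diameter) with three white tube feet, 110 mm high overall. The top rim is 92 mm in outer diameter, wall 4 mm. Origin at the centre of the underside, z up
- coil_rim (a point): Centre of the open top of the coil, in the plane of its rim, 110 mm above the bench; z up
- tape: Bystander: roll of black tape lying flat, 60 mm in diameter, 19 mm high; origin at the centre of the underside
- driver: Bystander: screwdriver with a yellow handle, 170 mm long, lying flat along its x; origin at the middle of its length, underside
- jar: Bystander: small glass jar with a steel cap, 48 mm in diameter, 55 mm high; origin at the centre of the underside
Mind the look-alikes: they are no part of the job. Leave any turquoise look-alike of the meter alone.

How it is judged:
By the outcome, as a careful person would: the job done as asked, in the order asked, and still so for the second after the job is handed in, while the arm keeps its last pose, push and grip.
It also fails if it takes over 67 s, if anything falls off the work surface, if the arm or the gripper's body presses on something with over 40 N, if the wrist force passes 120 N, or if a joint passes its speed limit or range.

## Robot

A 6-joint arm with a two-finger parallel gripper is mounted at the origin on the work surface. World frame = base frame: x ahead of the robot, y to its left, z up, the work surface at z = 0. Lengths are in m, angles in rad, forces in N, time in s.
With the tool pointing down it reaches from about 0.325 to 0.85 m from the base axis. Payload 4.4 kg.
Tool frame: the origin (TCP) lies between the finger pads; the fingertips stand manip.tip_extent ahead of it and the grasp point (between the pads) lies 11 mm behind it (manip.tip_extent is the distance from the TCP to the fingertips, in m); z points along the fingers, y is the line along which they close (so a half turn about z gives the same grasp; the last joint's range is limited). The gripper opens to 94 mm and grips with 3 to 60 N. Pads are 16 mm wide; open, the fingers measure 119 mm over their backs; the gripper's body (75 mm by 177 mm) begins 78 mm behind the grasp point.
Start: joints at [-1.425, 0.207, 1.542, -0, 1.393, -0.15], TCP at [0.168, -0.55, 0.213] pointing down, gripper open.
Joint ranges: [-2.73, 2.73], [-0.86, 2.22], [0.23, 2.46], [-1.11, 4.25], [0.08, 2.63], [-2.82, 2.82]. Speed limits (rad/s): [2.79, 2.79, 3.14, 3.14, 3.14, 3.14].

## Interface

Orientations are given as a unit quaternion [w, x, y, z].
In Python, from rig import manip gives the robot as it stands. The module is installed in compiled form; this text tells all that it offers.
- The arm moves only by the tool step_arm, never from a script. Its argument "series" is a list of rows, each a list of 2 entries, a list of its own where there are three numbers: the shift along the tool's x, y, z in units of 25 mm (1.0 is 25 mm), then the turn about the tool's z in units of 8 degrees (1.0 is 8 degrees). A call has 1 to 12 rows; each row is the pose to reach, as a shift and turn from the pose commanded when the call began, along the tool's axes at that moment; what a row does not reach only later rows make up. A row lasts 1/10 s, in which the tool goes at most 50 mm and 8.59 degrees, less where a joint would pass 70% of its speed; a pose out of reach is approached as far as the arm can. A call with a gripper value outside its range is refused whole. "claw" is the opening, from -1 (shut) to 1 (fully open), set as the call begins (left out, the last holds). The fingers move at their own pace and stop on an object; the grip force is fixed at half the most. Time passes only in rows, so rows that repeat a pose let the fingers close. It gives the time, the measured TCP pose, the force, the opening and the grip force at its end, in the units of the state.
- manip.get_state(): the state, without advancing time (a new reading comes with each control period).
- manip.get_image(name): name is "side" or "top"; returns the picture (400x640x3 uint8, red, green, blue); there is no depth.
- manip.camera_model(name): a dict with "fx", "fy", "cx", "cy" (pixels), "rvec" (rotation vector, rad) and "tvec" (3), from world to camera coordinates, as OpenCV has them. Camera axes: x right, y down, z forward; pixel columns grow to the right and rows downward; lengths in m; the calibration is good to about 2 mm. A picture is of the moment at which its call begins. camera_model takes no time and is no camera call.
- manip.job_done(): hands the job in; it is judged then, once.
The state is a dict: "time": time; "joint_positions": joint angles; "joint_velocities": joint speeds; "tau": joint torques, N m; "tool_pos": TCP position; "ee_rot": TCP orientation; "contact_force": force on the tool from outside, world axes, zero at the start; "wrist_torque": the same for the moment, N m; "finger_gap": finger opening in m; "finger_force": force on a finger pad.
Only numpy, scipy, OpenCV 4.12 (cv2) and the standard library are available. Lean on these libraries where they do the work, as an engineer would, in place of code of your own. Each camera call takes 0.05 s, during which the arm holds its last target. There are 200 camera calls.

## Working session

There is one attempt and no reset: what is moved stays moved. The work goes in short steps, Python scripts to look and compute and a tool call to move; the robot and the scene stay as the last step left them, time stands still between calls to the robot, and variables do not carry over. Pictures are saved under pics/ and viewed, at most 10 in all, crops included, and the job is handed in when it is done.

Besides the shell and the picture viewer there is one more tool, called after "Request:" in YAML: its name, and indented under it one key for each argument. step_arm: Moves the arm, as the interface text tells. Its arguments: {"type":"object","properties":{"series":{"type":"array"},"claw":{"type":"number"}},"required":["series"]}

```bash
mkdir -p pics; python3 - <<'E'
from rig import manip
import cv2
for n in("top","side"):
    cv2.imwrite(f"pics/{n}0.png",manip.get_image(n)[:,:,::-1]); print(n,manip.camera_model(n))
s=manip.get_state(); print(s["tool_pos"],s["ee_rot"],s["finger_gap"],manip.tip_extent,s["time"])
E
```

```text
top {'fx': 481.18542430200955, 'fy': 481.18542430200955, 'cx': 315.49941257542986, 'cy': 189.16301608829323, 'rvec': array([ 2.16336722, -2.12442731,  0.17302773]), 'tvec': array([0.0783254 , 0.50243236, 1.2618287 ])}
side {'fx': 388.71434939663476, 'fy': 388.71434939663476, 'cx': 324.8970479608977, 'cy': 195.92952712868947, 'rvec': array([ 0.29959057, -2.81684713,  1.19479893]), 'tvec': array([0.52258044, 0.10929042, 1.24063604])}
[ 0.16804361 -0.54915772  0.2124141 ] [-1.02596895e-03  9.89009600e-01  1.47847753e-01  8.14090652e-07] 0.09362940696148907 0.008 0.1
```

View pics/top0.png

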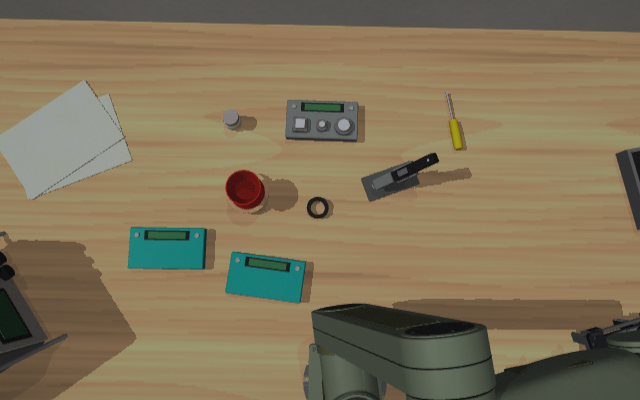

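View pics/side0.png

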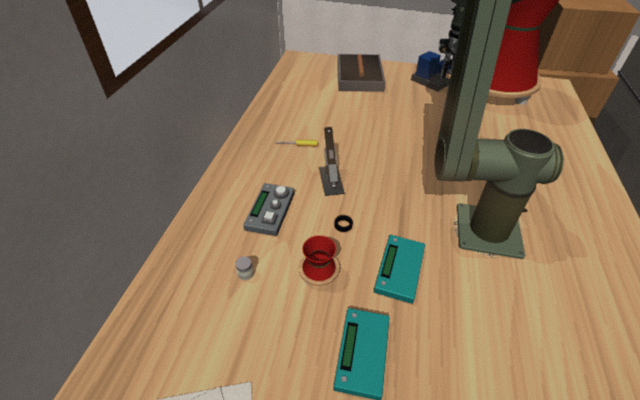

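Top view: square key at (300,124), small (322,125), big (344,126), coil about (245,188), probe from the sleeve at (385,180) up to the butt at (437,158). The next step is enlarged crops.

```bash
python3 - <<'E'
import cv2,numpy as np
t=cv2.imread("pics/top0.png");s=cv2.imread("pics/side0.png")
a=t[80:220,215:475]; b=s[115:290,210:360]
cv2.imwrite("pics/c1.png",cv2.resize(a,None,fx=3,fy=3,interpolation=cv2.INTER_CUBIC))
cv2.imwrite("pics/c2.png",cv2.resize(b,None,fx=3.4,fy=3.4,interpolation=cv2.INTER_CUBIC))
E
cat > h.py <<'E'
import numpy as np,cv2
from rig import manip
from scipy.spatial.transform import Rotation as R
def ray(n,u,v,z):
    m=manip.camera_model(n);Q=R.from_rotvec(m["rvec"]).as_matrix();c=-Q.T@m["tvec"]
    d=Q.T@np.array([(u-m["cx"])/m["fx"],(v-m["cy"])/m["fy"],1]);return c+d*(z-c[2])/d[2]
def proj(n,p):
    m=manip.camera_model(n);q=R.from_rotvec(m["rvec"]).apply(p)+m["tvec"]
    return np.round([m["fx"]*q[0]/q[2]+m["cx"],m["fy"]*q[1]/q[2]+m["cy"]],1)
E
```

```text
(no output)
```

View pics/c1.png

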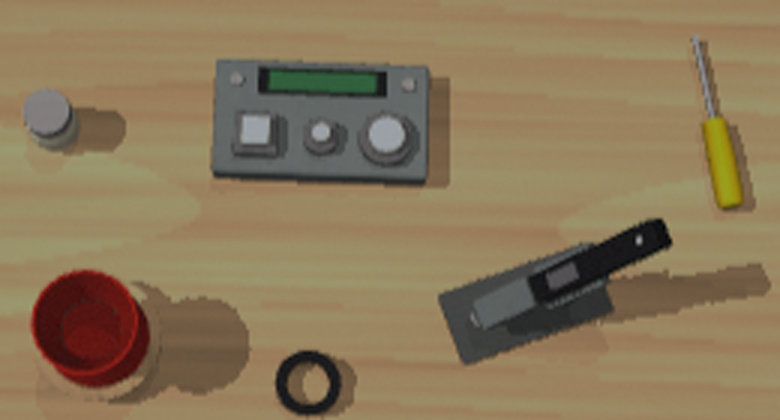

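View pics/c2.png

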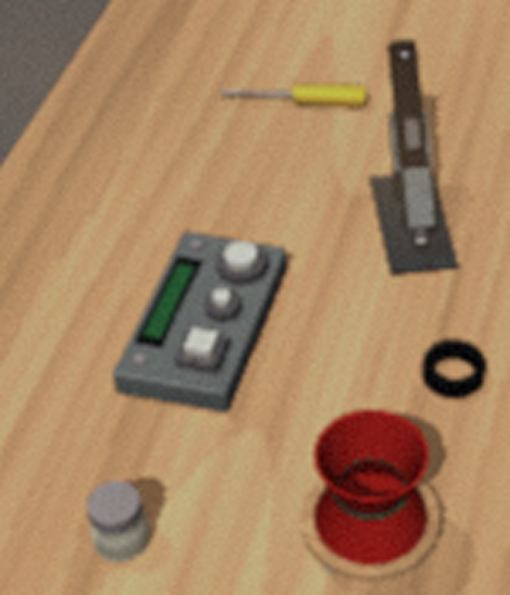

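```bash
python3 - <<'E'
from h import *
T=lambda u,v:("top",u/3+215-1/3,v/3+80-1/3)
S=lambda u,v:("side",u/3.4+210-.35,v/3.4+115-.35)
def tri(n,z,a,b):
    p,q=ray(*a,z),ray(*b,z);print(n,p.round(4),q.round(4));return (p+q)[:2]/2
tri("sq",.048,T(256,131),S(201,342));tri("small",.048,T(321,132),S(221,297));tri("big",.048,T(387,135),S(241,257))
tri("coil",.11,T(85,322),S(372,457))
for c in[T(439,295),T(465,364),T(614,309),T(590,242),S(371,177),S(392,273),S(457,266)]:print("plate",c[0],ray(*c,.008).round(4))
# model: holder pose (x,y,yaw) predicted pixels of probe features
a,b,c,d=[ray(*x,.008)for x in(T(439,295),T(465,364),T(614,309),T(590,242))]
o=((a+c)/2+(b+d)/2)/2; yaw=np.arctan2(*((a+b-c-d)[1::-1])); print("holder",o,np.degrees(yaw))
e1=T(655,219);e2=T(671,243);s1=S(391,42);s2=S(413,41)
print("butt top edge",ray(*e1,.175),ray(*e2,.175),ray(*s1,.175),ray(*s2,.175))
ax=np.array([np.cos(yaw),np.sin(yaw),0]); print("ax",ax)
E
```

```text
sq [0.6812 0.1332 0.048 ] [0.6853 0.1318 0.048 ]
small [0.6814 0.0738 0.048 ] [0.6847 0.0721 0.048 ]
big [0.6798 0.0134 0.048 ] [0.682  0.0149 0.048 ]
coil [0.4919 0.2728 0.11  ] [0.494 0.275 0.11 ]
plate top [ 0.5395 -0.0386  0.008 ]
plate top [ 0.4755 -0.0627  0.008 ]
plate top [ 0.5294 -0.2008  0.008 ]
plate top [ 0.5923 -0.1793  0.008 ]
plate side [ 0.5946 -0.1788  0.008 ]
plate side [ 0.5414 -0.0361  0.008 ]
plate side [ 0.479  -0.0605  0.008 ]
holder [ 0.53415319 -0.12034776  0.008     ] 110.95973142834428
butt top edge [ 0.57552346 -0.19801848  0.175     ] [ 0.55574862 -0.21066981  0.175     ] [ 0.57804204 -0.19499557  0.175     ] [ 0.55670804 -0.20174525  0.175     ]
ax [-0.35771172  0.93383206  0.        ]
```

```bash
cat >> h.py <<'E'
def go(p,yaw=111):
    s=manip.get_state();Q=R.from_quat(np.roll(s["ee_rot"],-1)).as_matrix()
    d=Q.T@(np.array(p)-s["tool_pos"])/.025
    y=np.degrees(np.arctan2(Q[1,0],Q[0,0]));t=-((yaw-y+180)%360-180)/8
    print("t",round(s["time"],2),"pos",s["tool_pos"].round(4),"yaw",y.round(1),"F",s["contact_force"].round(1),"gap",s["finger_gap"].round(4),"-> shift",d.round(3),"turn",t.round(2))
E
python3 -c "
from h import *
go((.681,.014,.30))"
```

```text
Traceback (most recent call last):
  File "h.py", line 14, in go
    print("t",round(s["time"],2),"pos",s["tool_pos"].round(4),"yaw",y.round(1),"F",s["contact_force"].round(1),"gap",s["finger_gap"].round(4),"-> shift",d.round(3),"turn",t.round(2))
                                                                                                                     ^^^^^^^^^^^^^^^^^^^^^
AttributeError: 'float' object has no attribute 'round'
```

```bash
sed -i 's/s\["finger_gap"\].round(4)/round(s["finger_gap"],4)/' h.py
```

Request:
step_arm:
  series:
    - [[0,0,-2],-1]
    - [[2,-1,-3.5],-2]
    - [[26.2,-15.5,-3.5],-11.75]
    - [[26.2,-15.5,-3.5],-11.75]
    - [[26.2,-15.5,-3.5],-11.75]
    - [[26.2,-15.5,-3.5],-11.75]
    - [[26.2,-15.5,-3.5],-11.75]
    - [[26.2,-15.5,-3.5],-11.75]
    - [[26.2,-15.5,-3.5],-11.75]
    - [[26.2,-15.5,-3.5],-11.75]
    - [[26.2,-15.5,-3.5],-11.75]
    - [[26.2,-15.5,-3.5],-11.75]
  claw: -1

```text
time: 1.3
tool_pos: [0.5346, -0.1486, 0.2976]
ee_rot: [-0.0, 0.565, 0.825, -0.0]
contact_force: [0.1, -1.5, 0.4]
finger_gap: 0.0018
finger_force: 0.0
```

```bash
python3 -c "
from h import *
go((.681,.014,.10))"
```

```text
t 1.3 pos [ 0.5346 -0.1486  0.2976] yaw 111.2 F [ 0.1 -1.5  0.4] gap 0.0018 -> shift [3.949 7.816 7.901] turn 0.02
```

Request:
step_arm:
  series:
    - [[2,4,0],0]
    - [[3.9,7.6,0.5],0]
    - [[3.9,7.6,2],0]
    - [[3.9,7.6,4],0]
    - [[3.9,7.6,6],0]
    - [[3.9,7.6,8],0]
    - [[3.9,7.6,8],0]
    - [[3.9,7.6,8],0]
    - [[3.9,7.6,8],0]

```text
time: 2.2
tool_pos: [0.6753, 0.0086, 0.0971]
ee_rot: [-0.001, 0.566, 0.824, -0.001]
contact_force: [-0.1, -0.6, 1.1]
finger_gap: 0.0005
finger_force: 0.0
```

```bash
python3 -c "
from h import *
go((.681,.014,.050))"
```

```text
t 2.2 pos [0.6753 0.0086 0.0971] yaw 111.0 F [-0.1 -0.6  1.1] gap 0.0005 -> shift [0.119 0.296 1.885] turn 0.0
```

Request:
step_arm:
  series:
    - [[0.12,0.3,1],0]
    - [[0.12,0.3,1.5],0]
    - [[0.12,0.3,1.7],0]
    - [[0.12,0.3,1.8],0]
    - [[0.12,0.3,1.88],0]
    - [[0.12,0.3,1.88],0]
    - [[0.12,0.3,1.88],0]
    - [[0.12,0.3,1.88],0]

```text
time: 3.0
tool_pos: [0.6831, 0.0135, 0.0543]
ee_rot: [0.001, 0.566, 0.824, 0.0]
contact_force: [-2.8, -0.2, 7.9]
finger_gap: 0.0003
finger_force: 3.9
```

```bash
python3 -c "
from h import *
go((.6835,.1325,.097))"
```

```text
t 3.0 pos [0.6831 0.0135 0.0543] yaw 111.0 F [-2.8 -0.2  7.9] gap 0.0003 -> shift [ 4.436  1.723 -1.712] turn -0.0
```

Request:
step_arm:
  series:
    - [[0,0,0.08],0]
    - [[0,0,0.08],0]
    - [[0,0,0.08],0]

```text
time: 3.3
tool_pos: [0.6832, 0.0135, 0.0541]
ee_rot: [0.001, 0.566, 0.824, 0.0]
contact_force: [-6.2, 0.1, 15.4]
finger_gap: 0.0006
finger_force: 7.5
```

```bash
python3 -c "
from h import *
cv2.imwrite('pics/s1.png',cv2.resize(manip.get_image('side')[155:250,230:310,::-1],None,fx=6,fy=6,interpolation=cv2.INTER_CUBIC))
go((.6835,.1325,.097))"
```

```text
t 3.35 pos [0.6832 0.0135 0.0541] yaw 111.0 F [-5.9  0.3 15. ] gap 0.0007 -> shift [ 4.436  1.722 -1.721] turn 0.0
```

View pics/s1.png

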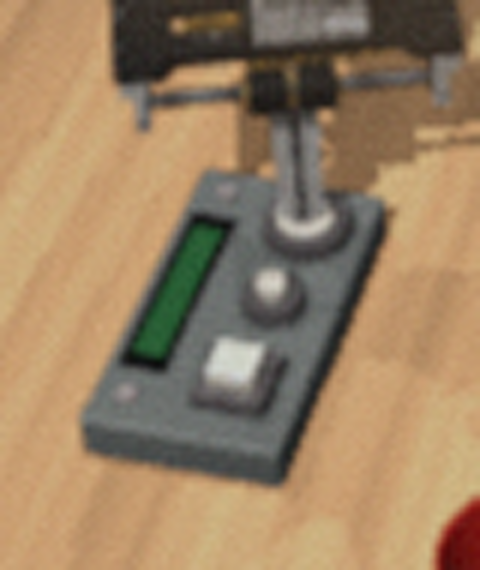

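The big key is fully down: it sits flush in its collar at about (305,222) in the crop, with a hard stop at TCP z 0.054. The square key at (238,362) is next.

Request:
step_arm:
  series:
    - [[0,0,-0.5],0]
    - [[0,0,-1.5],0]
    - [[0,0,-1.7],0]
    - [[2,0.8,-1.7],0]
    - [[3.5,1.4,-1.7],0]
    - [[4.43,1.75,-1.7],0]
    - [[4.43,1.75,-1.7],0]
    - [[4.43,1.75,-1.7],0]
    - [[4.43,1.75,-1.7],0]

```text
time: 4.25
tool_pos: [0.6832, 0.1317, 0.0912]
ee_rot: [0.0, 0.567, 0.824, -0.0]
contact_force: [-0.2, -0.3, 0.6]
finger_gap: 0.0002
finger_force: 0.0
```

```bash
python3 -c "
from h import *
go((.6835,.1325,.0535))"
```

```text
t 4.25 pos [0.6832 0.1317 0.0912] yaw 110.9 F [-0.2 -0.3  0.6] gap 0.0002 -> shift [0.027 0.022 1.508] turn -0.01
```

Request:
step_arm:
  series:
    - [[0,0,0.8],0]
    - [[0,0,1.2],0]
    - [[0,0,1.4],0]
    - [[0,0,1.5],0]
    - [[0,0,1.6],0]
    - [[0,0,1.62],0]
    - [[0,0,1.62],0]
    - [[0,0,1.62],0]
    - [[0,0,1.62],0]

```text
time: 5.15
tool_pos: [0.6827, 0.1313, 0.0542]
ee_rot: [-0.0, 0.566, 0.824, -0.002]
contact_force: [-7.3, -4.1, 13.1]
finger_gap: 0.0004
finger_force: 6.4
```

```bash
python3 -c "
from h import *
go((.6825,.073,.0912))"
```

```text
t 5.15 pos [0.6827 0.1313 0.0542] yaw 111.0 F [-7.3 -4.1 13.1] gap 0.0004 -> shift [-2.177 -0.847 -1.475] turn -0.0
```

Request:
step_arm:
  series:
    - [[0,0,-0.5],0]
    - [[0,0,-1.5],0]
    - [[0,0,-1.62],0]
    - [[-1,-0.4,-1.62],0]
    - [[-2.2,-0.86,-1.62],0]
    - [[-2.2,-0.86,-1.62],0]
    - [[-2.2,-0.86,-1.62],0]
    - [[-2.2,-0.86,-1.62],0]

```text
time: 5.95
tool_pos: [0.6827, 0.0749, 0.091]
ee_rot: [-0.0, 0.566, 0.824, 0.0]
contact_force: [-0.6, 0.7, -0.1]
finger_gap: 0.0004
finger_force: 0.0
```

```bash
python3 -c "
from h import *
go((.6825,.073,.0535))"
```

```text
t 5.95 pos [0.6827 0.0749 0.091 ] yaw 111.0 F [-0.6  0.7 -0.1] gap 0.0004 -> shift [-0.069 -0.036  1.502] turn 0.0
```

Request:
step_arm:
  series:
    - [[-0.07,-0.03,0.8],0]
    - [[-0.07,-0.03,1.2],0]
    - [[-0.07,-0.03,1.4],0]
    - [[-0.07,-0.03,1.5],0]
    - [[-0.07,-0.03,1.6],0]
    - [[-0.07,-0.03,1.62],0]
    - [[-0.07,-0.03,1.62],0]
    - [[-0.07,-0.03,1.62],0]
    - [[-0.07,-0.03,1.62],0]

```text
time: 6.85
tool_pos: [0.682, 0.0732, 0.0542]
ee_rot: [-0.001, 0.566, 0.824, -0.0]
contact_force: [-7.6, 0.9, 13.4]
finger_gap: 0.0002
finger_force: 6.6
```

```bash
python3 -c "
from h import *
cv2.imwrite('pics/s2.png',cv2.resize(manip.get_image('side')[155:250,230:310,::-1],None,fx=6,fy=6,interpolation=cv2.INTER_CUBIC))
go((.5604,-.187,.26))"
```

```text
t 6.9 pos [0.682  0.0732 0.0542] yaw 111.1 F [-8.6  0.9 13.9] gap 0.0006 -> shift [-7.955 -8.293 -8.233] turn 0.01
```

View pics/s2.png

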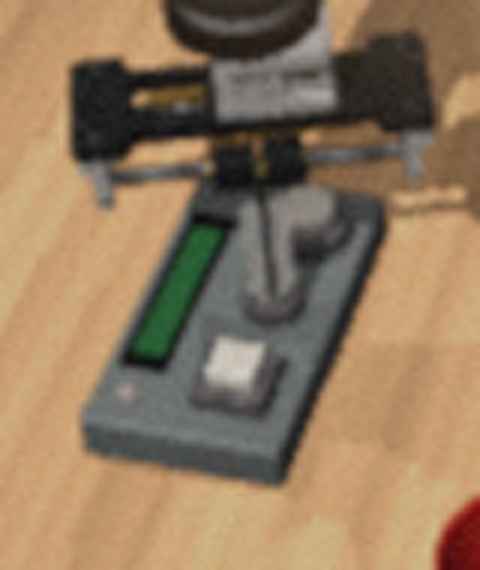

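The small key is fully pressed too, with the fingers on it at (272,300) and the other keys back up. The next move is to the probe.

Request:
step_arm:
  series:
    - [[0,0,-1.5],0]
    - [[0,0,-3.5],0]
    - [[0,0,-5.5],0]
    - [[0,0,-7.5],0]
    - [[-1,-1,-8.3],0]
    - [[-8,-8.3,-8.3],0]
    - [[-8,-8.3,-8.3],0]
    - [[-8,-8.3,-8.3],0]
    - [[-8,-8.3,-8.3],0]
    - [[-8,-8.3,-8.3],0]
    - [[-8,-8.3,-8.3],0]
    - [[-8,-8.3,-8.3],0]
  claw: -1

```text
time: 8.1
tool_pos: [0.5605, -0.19, 0.2589]
ee_rot: [0.0, 0.568, 0.823, 0.0]
contact_force: [-0.3, 0.7, -0.2]
finger_gap: 0.0005
finger_force: 0.0
```

Request:
step_arm:
  series:
    - [[0,0,0],0]
    - [[0,0,0],0]
    - [[0,0,0],0]
    - [[0,0,0],0]
  claw: 0.3

```text
time: 8.5
tool_pos: [0.5613, -0.1878, 0.2585]
ee_rot: [-0.0, 0.566, 0.825, 0.0]
contact_force: [-0.3, 0.2, 0.7]
finger_gap: 0.029
finger_force: 0.0
```

```bash
python3 -c "
from h import *
go((.5604,-.187,.131))"
```

```text
t 8.5 pos [ 0.5613 -0.1878  0.2585] yaw 111.1 F [-0.3  0.2  0.7] gap 0.029 -> shift [ 0.044 -0.021  5.098] turn 0.01
```

Request:
step_arm:
  series:
    - [[0.04,-0.02,0],0]
    - [[0.04,-0.02,0],0]
    - [[0.04,-0.02,0],0]
    - [[0.04,-0.02,0],0]
    - [[0.04,-0.02,1],0]
    - [[0.04,-0.02,2],0]
    - [[0.04,-0.02,3],0]
    - [[0.04,-0.02,4],0]
    - [[0.04,-0.02,4.6],0]
    - [[0.04,-0.02,5.1],0]
    - [[0.04,-0.02,5.1],0]
    - [[0.04,-0.02,5.1],0]

```text
time: 9.7
tool_pos: [0.5605, -0.1885, 0.1317]
ee_rot: [0.001, 0.566, 0.824, 0.0]
contact_force: [0.6, -0.8, 1.0]
finger_gap: 0.0611
finger_force: 0.0
```

```bash
python3 -c "
from h import *
for n,a in(('top',(110,220,340,480)),('side',(90,210,270,400))):
    cv2.imwrite('pics/g_%s.png'%n,cv2.resize(manip.get_image(n)[a[0]:a[1],a[2]:a[3],::-1],(0,0),fx=3,fy=3,interpolation=cv2.INTER_CUBIC))
a=cv2.imread('pics/g_top.png');b=cv2.imread('pics/g_side.png');h=max(len(a),len(b))
P=lambda i:cv2.copyMakeBorder(i,0,h-len(i),0,0,0)
cv2.imwrite('pics/g.png',np.hstack([P(a),P(b)])[:, :800])
go((.5604,-.187,.131))"
```

```text
t 9.8 pos [ 0.5611 -0.1888  0.1326] yaw 111.0 F [0.9 0.8 0.4] gap 0.0611 -> shift [0.075 0.    0.062] turn 0.0
```

View pics/g.png

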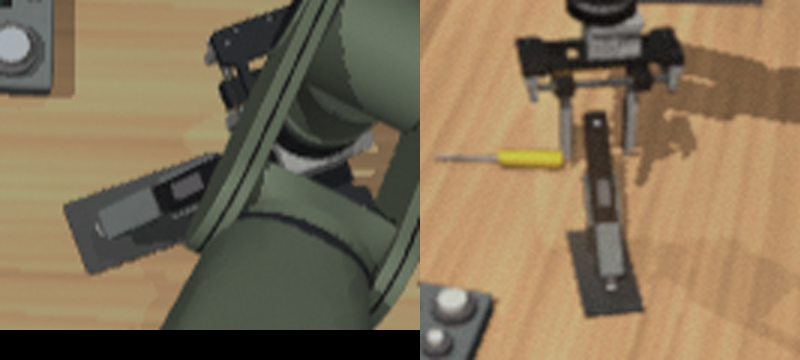

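The fingers straddle the handle evenly in the side view: fingers at x 567 and 630, handle at 597. Closing now.

Request:
step_arm:
  series:
    - [[0,0,0],0]
    - [[0,0,0],0]
    - [[0,0,0],0]
    - [[0,0,0],0]
    - [[0,0,0],0]
    - [[0,0,0],0]
    - [[0,0,0],0]
    - [[0,0,0],0]
  claw: -1

```text
time: 10.6
tool_pos: [0.5603, -0.1883, 0.1311]
ee_rot: [0.0, 0.566, 0.824, 0.0]
contact_force: [1.0, 0.2, 0.4]
finger_gap: 0.0257
finger_force: 30.0
```

Request:
step_arm:
  series:
    - [[-0.15,0,-0.15],0]
    - [[-0.35,0,-0.35],0]
    - [[-0.6,0,-0.6],0]
    - [[-0.85,0,-0.85],0]
    - [[-1.1,0,-1.1],0]
    - [[-1.35,0,-1.35],0]
    - [[-1.35,0,-1.35],0]

```text
time: 11.3
tool_pos: [0.573, -0.2211, 0.1664]
ee_rot: [0.001, 0.567, 0.824, 0.0]
contact_force: [0.5, 1.5, 0.3]
finger_gap: 0.0261
finger_force: 30.0
```

Request:
step_arm:
  series:
    - [[-0.25,0,-0.25],0]
    - [[-0.5,0,-0.5],0]
    - [[-0.75,0,-0.75],0]
    - [[-1,0,-1],0]
    - [[-1.25,0,-1.25],0]
    - [[-1.5,0,-1.5],0]
    - [[-1.75,0,-1.75],0]
    - [[-1.75,0,-1.75],0]
    - [[-1.75,0,-1.75],0]

```text
time: 12.2
tool_pos: [0.5878, -0.2607, 0.2085]
ee_rot: [-0.0, 0.566, 0.824, 0.0]
contact_force: [-0.1, 0.0, -1.0]
finger_gap: 0.0259
finger_force: 30.0
```

```bash
python3 -c "
from h import *
cv2.imwrite('pics/s3.png',cv2.resize(manip.get_image('side')[60:240,230:430,::-1],None,fx=3,fy=3,interpolation=cv2.INTER_CUBIC))
s=manip.get_state();print(s['joint_positions'],s['wrist_torque'])
go((.5604,-.187,.131))"
```

```text
[-5.51698212e-01  3.52693938e-01  1.36809779e+00  1.51480252e-04
  1.42167284e+00 -9.18384207e-01] [-0.04774256 -0.12905288  0.02444044]
t 12.25 pos [ 0.5875 -0.2603  0.2082] yaw 111.0 F [ 0.6 -0.4 -1.3] gap 0.026 -> shift [3.124 0.039 3.089] turn 0.0
```

View pics/s3.png

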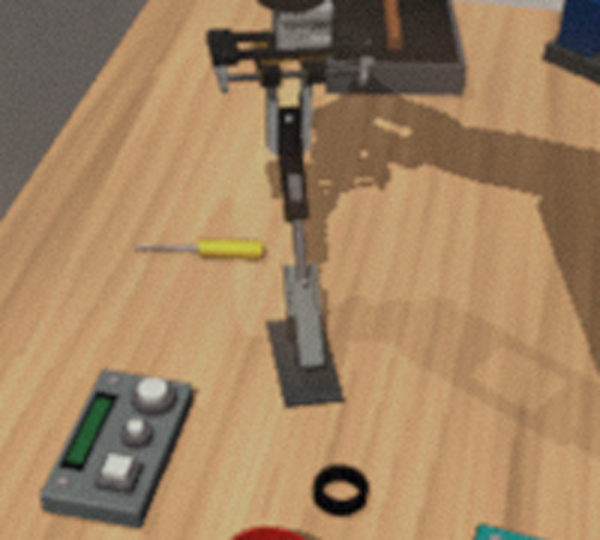

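The probe hangs freely at 45°, tip at about (302,285) and just clear of the sleeve. The tool can only stay vertical, so I'll lower the tip onto clear bench to swing the probe nearly level, release it flat and regrip at its mass centre.

Request:
step_arm:
  series:
    - [[-0.4,0,-0.4],0]
    - [[-0.8,-0.2,-0.8],0]
    - [[-1.2,-1.2,-0.8],0]
    - [[-1.8,-2.5,-0.5],0]
    - [[-2.2,-4,0],0]
    - [[-2.5,-5.4,0.8],0]
    - [[-2.5,-6.85,1.8],0]
    - [[-2.5,-6.85,2.6],0]
    - [[-2.5,-6.85,3.1],0]
    - [[-2.5,-6.85,3.1],0]
    - [[-2.5,-6.85,3.1],0]

```text
time: 13.35
tool_pos: [0.4512, -0.3805, 0.1318]
ee_rot: [0.001, 0.566, 0.824, -0.0]
contact_force: [0.4, -0.9, -1.0]
finger_gap: 0.0259
finger_force: 30.0
```

```bash
python3 -c "
from h import *
go((.45,-.38,.13))"
```

```text
t 13.35 pos [ 0.4512 -0.3805  0.1318] yaw 111.1 F [ 0.4 -0.9 -1. ] gap 0.0259 -> shift [ 0.035 -0.039  0.07 ] turn 0.01
```

Request:
step_arm:
  series:
    - [[0,0,0.4],0]
    - [[-0.1,0,0.7],0]
    - [[-0.35,0,1],0]
    - [[-0.6,0,1.25],0]
    - [[-0.9,0,1.6],0]
    - [[-1.2,0,2],0]
    - [[-1.2,0,2],0]

```text
time: 14.05
tool_pos: [0.4612, -0.4095, 0.0796]
ee_rot: [0.0, 0.567, 0.824, -0.0]
contact_force: [1.0, -0.5, -0.7]
finger_gap: 0.0257
finger_force: 30.0
```

```bash
python3 -c "
from h import *
cv2.imwrite('pics/s4.png',cv2.resize(manip.get_image('side')[30:230,270:470,::-1],None,fx=3,fy=3,interpolation=cv2.INTER_CUBIC))
s=manip.get_state();print(s['wrist_torque'])
go((.45,-.38,.13))"
```

```text
[-0.11182433 -0.22182194  0.05428369]
t 14.1 pos [ 0.4608 -0.4089  0.0798] yaw 111.0 F [-1.1 -0.1 -0.7] gap 0.0257 -> shift [ 1.234  0.01  -2.006] turn -0.0
```

View pics/s4.png

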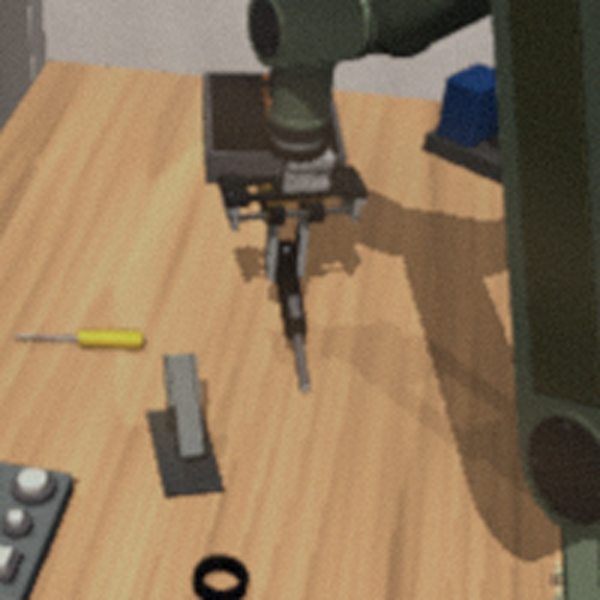

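```bash
python3 -c "
from h import *
print(ray('side',371.3,160,.007),proj('side',(.408,-.272,.006)),proj('side',(.418,-.297,-.02)))"
```

```text
[ 0.40876908 -0.26284325  0.007     ] [371.8 158.8] [369.3 159.7]
```

Request:
step_arm:
  series:
    - [[-0.2,0,0.3],0]
    - [[-0.45,0,0.8],0]
    - [[-0.7,0,1.3],0]
    - [[-0.85,0,1.7],0]
    - [[-0.95,0,2.1],0]
    - [[-1.05,0,2.45],0]
    - [[-1.05,0,2.45],0]
    - [[-1.05,0,2.45],0]

```text
time: 14.9
tool_pos: [0.4697, -0.4316, 0.0184]
ee_rot: [-0.002, 0.566, 0.824, 0.0]
contact_force: [0.3, -0.3, -1.7]
finger_gap: 0.0255
finger_force: 30.0
```

```bash
python3 -c "
from h import *
cv2.imwrite('pics/s5.png',cv2.resize(manip.get_image('side')[80:180,310:430,::-1],None,fx=5,fy=5,interpolation=cv2.INTER_CUBIC))
go((.45,-.38,.13))"
```

```text
t 14.95 pos [ 0.4698 -0.4317  0.0188] yaw 111.0 F [ 0.2 -0.5 -1. ] gap 0.0255 -> shift [ 2.224e+00 -1.000e-03 -4.443e+00] turn 0.0
```

View pics/s5.png

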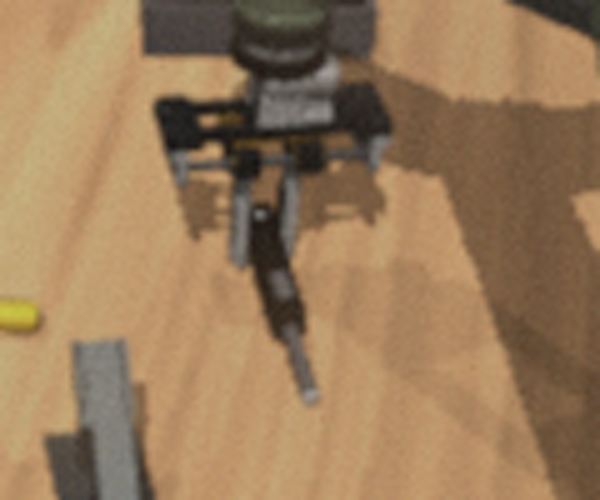

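The tip stays at about (311,396) in the crop and the probe is nearly level and straight between the fingers. I'll release it, then move 45 mm along it.

Request:
step_arm:
  series:
    - [[0,0,0],0]
    - [[0,0,0],0]
    - [[0,0,0],0]
    - [[0,0,0],0]
    - [[0,0,0],0]
    - [[0.6,0,0],0]
    - [[1.2,0,0],0]
    - [[1.8,0,0],0]
    - [[1.8,0,0.1],0]
    - [[1.8,0,0.1],0]
  claw: 0.3

```text
time: 15.95
tool_pos: [0.4544, -0.3909, 0.0171]
ee_rot: [0.0, 0.566, 0.824, -0.0]
contact_force: [-0.7, 0.1, -0.3]
finger_gap: 0.0614
finger_force: 0.0
```

```bash
python3 -c "
from h import *
cv2.imwrite('pics/s6.png',cv2.resize(manip.get_image('side')[80:180,310:430,::-1],None,fx=5,fy=5,interpolation=cv2.INTER_CUBIC))
go((.45,-.38,.13))"
```

```text
t 16.0 pos [ 0.4546 -0.3914  0.0173] yaw 111.0 F [-0.3  0.1  0.7] gap 0.0609 -> shift [ 0.489 -0.009 -4.508] turn 0.0
```

View pics/s6.png

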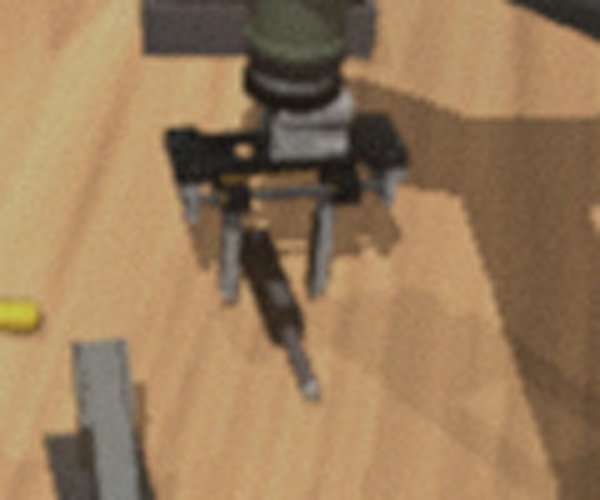

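The probe lies flat and centred between the fingers, tip at (312,394). Regripping now. I've just used one picture beyond the ten allowed, so from here I'll work from numbers only.

Request:
step_arm:
  series:
    - [[0,0,0.1],0]
    - [[0,0,0.1],0]
    - [[0,0,0.1],0]
    - [[0,0,0.1],0]
    - [[0,0,0.1],0]
    - [[0,0,0.1],0]
    - [[0,0,0.1],0]
    - [[0,0,0.1],0]
    - [[0,0,0.1],0]
  claw: -1

```text
time: 16.9
tool_pos: [0.4543, -0.3908, 0.0147]
ee_rot: [0.0, 0.566, 0.824, -0.0]
contact_force: [-0.1, -0.9, -1.1]
finger_gap: 0.0258
finger_force: 30.0
```

```bash
python3 -c "
from h import *
t=ray('side',372.8,159.3,.013);d=(t-np.array([.4543,-.3908,.013]));ax=np.array([np.cos(np.radians(111)),np.sin(np.radians(111)),0]);print(t,d@ax,d@[.934,.358,0])
go((.4931-.125*ax[0],.274-.125*ax[1],.25))"
```

```text
[ 0.40339745 -0.26073462  0.013     ] 0.1396683365372978 -0.0009795770885016328
t 16.9 pos [ 0.4543 -0.3908  0.0147] yaw 111.0 F [-0.1 -0.9 -1.1] gap 0.0258 -> shift [19.269 10.98  -9.413] turn 0.0
```

Request:
step_arm:
  series:
    - [[0,0,-0.3],0]
    - [[0,0,-1],0]
    - [[0,0,-2],0]
    - [[0,0,-3.2],0]
    - [[0,0,-4.6],0]
    - [[0,0,-6],0]
    - [[0,0,-7.4],0]
    - [[0,0,-8.6],0]
    - [[0,0,-9.4],0]
    - [[0,0,-9.4],0]

```text
time: 17.9
tool_pos: [0.4558, -0.3922, 0.2543]
ee_rot: [0.004, 0.566, 0.824, -0.001]
contact_force: [0.4, 0.1, -2.1]
finger_gap: 0.0258
finger_force: 30.0
```

```bash
python3 -c "
from h import *
ax=np.array([np.cos(np.radians(111)),np.sin(np.radians(111)),0])
go((.4931-.125*ax[0],.274-.125*ax[1],.25))"
```

```text
t 17.9 pos [ 0.4558 -0.3922  0.2543] yaw 111.0 F [ 0.4  0.1 -2.1] gap 0.0258 -> shift [19.342 10.948  0.061] turn 0.0
```

Request:
step_arm:
  series:
    - [[0.3,0.2,0],0]
    - [[1,0.6,0],0]
    - [[2,1.1,0],0]
    - [[3,1.7,0],0]
    - [[4,2.3,0],0]
    - [[5,2.9,0],0]
    - [[6,3.4,0],0]
    - [[7,4,0],0]
    - [[8,4.6,0],0]
    - [[9,5.1,0],0]
    - [[9.7,5.5,0],0]
    - [[10,5.7,0],0]

```text
time: 19.1
tool_pos: [0.4962, -0.1027, 0.2477]
ee_rot: [-0.002, 0.565, 0.825, -0.0]
contact_force: [-0.6, 0.4, -1.7]
finger_gap: 0.0257
finger_force: 30.0
```

Request:
step_arm:
  series:
    - [[0.6,0.4,0],0]
    - [[1.5,0.9,0],0]
    - [[2.5,1.5,0],0]
    - [[3.5,2.1,0],0]
    - [[4.5,2.7,0],0]
    - [[5.5,3.3,0],0]
    - [[6.5,3.9,0],0]
    - [[7.5,4.5,0],0]
    - [[8.2,5,0],0]
    - [[8.7,5.25,0],0]
    - [[8.9,5.25,0],0]
    - [[8.9,5.25,0],0]

```text
time: 20.3
tool_pos: [0.5397, 0.1486, 0.2491]
ee_rot: [-0.001, 0.566, 0.824, -0.001]
contact_force: [0.1, -0.4, -1.5]
finger_gap: 0.026
finger_force: 30.0
```

```bash
python3 -c "
from h import *
s=manip.get_state();p=s['tool_pos'];ax=np.array([np.cos(np.radians(111)),np.sin(np.radians(111)),0])
go((.4931-.135*ax[0],.274-.135*ax[1],.25))
pts=[p+ax*o-[0,0,.002] for o in(0,-.08,.055,.1,.13)]
for n in('top','side'):
    im=manip.get_image(n);cv2.imwrite('pics/f_%s.png'%n,im[:,:,::-1])
    print(n,[proj(n,q) for q in pts])
    u,v=proj(n,pts[4]).astype(int);old=cv2.imread('pics/%s0.png'%n)[:,:,::-1]
    D=np.abs(im.astype(int)-old).sum(2);w=24
    print(u,v);print('\n'.join(''.join('#' if x>150 else '+' if x>70 else '.' for x in r) for r in D[v-w:v+w,u-w-6:u+w+6]))
"
```

```text
t 20.3 pos [0.5397 0.1486 0.2491] yaw 111.1 F [ 0.1 -0.4 -1.5] gap 0.026 -> shift [-0.048  0.059 -0.037] turn 0.01
top [array([289.8, 157.9]), array([322.6, 146.3]), array([267. , 165.9]), array([248.3, 172.5]), array([235.8, 177. ])]
235 177
.......................................++++##++++#####+.....
.......................................++++##++++#####+.....
........................................+++##++++#####+.....
........................................+++##++++######.....
.......................................+++++#++++######.....
.......................................+++++#++++######.....
.......................................+++++##+++######.....
........................................++++##+++######.....
.......................................+++++##+++######...+#
.......................................+++++##+++######...##
.......................................+++++##++++#####...+#
.......................................+.+++##++++#####....#
.........................................+++##++++#####+.++#
.........................................+++##++++########+#
...
[... 4427 characters left out ...]
.............................
............................................................
............................................................
............................................................
............................................................
............................................................
............................................................
............................................................
............................................................
............................................................
............................................................
............................................................
```

```bash
cat >> h.py <<'E'
def tri2(a,b):
    P=[]
    for n in("top","side"):
        m=manip.camera_model(n);K=np.array([[m["fx"],0,m["cx"]],[0,m["fy"],m["cy"]],[0,0,1]])
        P.append(K@np.c_[R.from_rotvec(m["rvec"]).as_matrix(),m["tvec"]])
    X=cv2.triangulatePoints(P[0],P[1],np.array(a,float),np.array(b,float));return (X[:3]/X[3]).ravel()
E
python3 -c "
from h import *
p=manip.get_state()['tool_pos'];ax=np.array([np.cos(np.radians(111)),np.sin(np.radians(111)),0])
for b in((319.2,212.8),(319.2,211)):
    t=tri2((233.2,177.5),b);print(t,(t-p)@ax,(t-p)@[.934,.358,0],t[2]-p[2])
# butt end & handle/stem side silhouette along the probe (side view, columns per row)
im=cv2.imread('pics/f_side.png').astype(int);D=np.abs(im-cv2.imread('pics/side0.png')).sum(2)
g=im.sum(2)
for v in range(176,216,3):
    print(v,' '.join('%3d'%x for x in g[v,300:332]))
"
```

```text
[0.4922943  0.27517372 0.25070974] 0.13625102969333172 0.0009430438593311821 0.001212724909976426
[0.49182057 0.27430978 0.2559716 ] 0.13561423446595866 0.00019128810099743284 0.006474588906221879
176 479 478 420 358 347 375 364 265 105  88 164 190 225 243 257 210 128 100 283 353 379 387 276 164 151 146 155 140 163 209 284 293
179 474 474 480 450 387 371 365 243 101  77 120 214 241 254 243 251 181  89 164 328 408 306 152 148 144 150 141 141 134 172 304 295
182 480 495 481 472 454 462 455 412 243  80  69 135 212 246 248 245 224 144  96 235 304 241 159 127 143 138 134 121 130 157 196 193
185 498 483 468 468 462 458 463 466 360 153  72  57  59  53  52  56  66  57  73 196 410 446 280 140 126 119 134 127 134 117 144 173
188 482 472 464 462 464 473 467 461 442 283  83  72  72  55  77  64  73  61  65  89 275 316 285 198 122 108 115 135 131 127 123 126
191 474 457 461 475 469 475 462 452 429 335 146  48  46 102 180 231 226 182 101  61 219 295 305 230 151 128  99 113 119 125 113 114
194 466 456 464 480 475 459 430 437 455 456 325 107  48 131 205 247 265 245 157 157 364 433 367 320 215 121  85
[... 244 characters left out ...]
 475 477 473 390 311 292 287 296 282 279
203 478 461 454 440 448 451 468 465 481 479 482 479 475 484 454 324 239 258 243 229 272 418 471 484 483 444 331 302 281 296 283 279
206 459 464 449 448 449 482 471 483 479 483 486 483 483 502 493 398 253 234 269 242 222 349 461 487 479 470 431 426 392 337 289 273
209 457 442 452 460 462 483 477 486 485 479 470 485 495 502 503 482 369 234 240 282 235 215 393 491 466 475 476 465 481 464 379 274
212 436 448 454 469 473 490 486 478 497 486 493 498 492 489 495 492 422 430 477 480 464 447 441 458 472 470 479 467 479 461 372 297
215 459 456 463 479 489 489 494 493 476 486 493 507 495 492 489 503 502 472 454 455 457 445 452 459 473 477 478 474 463 474 475 372
```

```bash
python3 -c "
from h import *
p=manip.get_state()['tool_pos'];ax=np.array([np.cos(np.radians(111)),np.sin(np.radians(111)),0])
for v in(211,212,213):
    print(v,(ray('side',319.2,v,p[2]-.0017)-p)@ax)
print('top',(ray('top',233.2,177.5,p[2]-.0017)-p)@ax)
go((.4931-.136*ax[0],.274-.136*ax[1],.145))"
```

```text
211 0.12662945965794545
212 0.1299535071860983
213 0.13326068388590537
top 0.1369136166125283
t 20.4 pos [0.5402 0.1476 0.2495] yaw 111.0 F [ 0.5 -0.2 -1.1] gap 0.026 -> shift [-0.044  0.057  4.18 ] turn -0.0
```

Request:
step_arm:
  series:
    - [[0,0.02,0.4],0]
    - [[0,0.04,1.1],0]
    - [[0,0.04,1.9],0]
    - [[0,0.04,2.7],0]
    - [[0,0.04,3.4],0]
    - [[0,0.04,3.9],0]
    - [[0,0.04,4.15],0]
    - [[0,0.04,4.15],0]
    - [[0,0.04,4.15],0]
    - [[0,0.04,4.15],0]
    - [[0,0.04,4.15],0]
    - [[0,0.04,4.15],0]

```text
time: 21.6
tool_pos: [0.5419, 0.1489, 0.1467]
ee_rot: [0.0, 0.566, 0.824, 0.0]
contact_force: [0.6, 0.1, -1.5]
finger_gap: 0.0258
finger_force: 30.0
```

```bash
python3 -c "
from h import *
s=manip.get_state();p=s['tool_pos'];ax=np.array([np.cos(np.radians(111)),np.sin(np.radians(111)),0])
go((.4931-.136*ax[0],.274-.136*ax[1],.145))
print('vel',np.abs(s['joint_velocities']).max())
for n in('top','side'):
    im=manip.get_image(n).astype(int);old=cv2.imread('pics/%s0.png'%n)[:,:,::-1].astype(int)
    q=proj(n,p+ax*.136-[0,0,.0017]);u,v=q.astype(int);print(n,q,'rim',proj(n,(.4931,.274,.11)),'origin px',u-20,v-16)
    sat=im.max(2)-im.min(2)  # red coil/wood saturated, probe grey
    print('\n'.join(''.join('W' if x<40 and y>110 else 'g' if x<40 else '.' for x,y in zip(r,t)) for r,t in zip(sat[v-16:v+16,u-20:u+30],im.mean(2)[v-16:v+16,u-20:u+30])))
"
```

```text
t 21.6 pos [0.5419 0.1489 0.1467] yaw 111.0 F [ 0.6  0.1 -1.5] gap 0.0258 -> shift [-0.07  -0.029  0.068] turn 0.0
vel 0.003024216686809182
top [239.8 184.2] rim [242.6 186.5] origin px 219 168
................................gggggggggggggg....
................................gggggggggggggg..gg
................................gggggggggggggg..gg
.................................ggggggggggggg..gg
.................................gggggggggggggg..g
.................................ggggggggggggggggg
.................................ggggggggggggggggg
.................................ggggggggggggggggg
.................................ggggggggggggggggg
.................................ggggggggggggggggg
................................gggggggggggggggggg
.............................gggggggggggggggggg...
.......................g.gggggggggggggggggggggg...
.....................gggggggggggggggggggggggggg...
....................ggggggggggggggggggggggggggg...
.....................Wggggggggggggggggggggggggg...
.....................WWggggggggg.gggggggggggggg...
.....................WWgggggg....gggggg
[... 1712 characters left out ...]
.....................................
..................................................
..................................................
..................................................
..................................................
..................................................
..................................................
..................................................
................g......g..........................
..................................................
..................................................
............g.....................................
...........g......................................
..................................................
```

The tip matches the level prediction in both cameras: top (240,184), side (319,240). It sits about 2 mm off the rim centre and about 35 mm over the rim. The arm is still, so I'm handing in.

```bash
python3 -c "
from rig import manip
print(manip.job_done())"
```

```text
the job is handed in; nothing more can be done
None
```

I pressed the three keys in order, drew out the probe and handed the job in with it held level and still, its tip about 2 mm off the coil's centre and about 35 mm over the rim; to turn it level I laid it on the bench and regripped it, and I viewed 11 pictures, one over the limit of 10.

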